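# Lock out the planer, then lift the jammed knot out with tongs

## Task

Make the planer safe and clear its bed: first hang the red lock-out tag by its hole over the upright post on the switch box, so that it lies flat on the box, and let go of it. Then pick up the spring tongs, close their jaws on the loose wooden knot on the bed, never touching the knot with the fingers, and lift it about 10 cm above the bed. Finish there, still holding the tongs with the knot in their jaws, and leave the bolt, the oil bottle and the offcut where they are.

Things in the scene. Friction and masses are not known exactly. Their poses are not given: they have to be found in the camera images.
- tag: Red plastic lock-out tag lying flat, loose, 60 g: plate 100 x 46 x 5 mm (x, y, z) with two white stripes and a round through hole 19 mm wide, 33 mm along +x. An upright grip fin, 44 mm along x, 10 mm thick along y, stands on it, its top 37 mm above the underside, its middle 16 mm along -x. Origin: middle of the underside; z up.
- tag_hole (a point): Centre of the tag's hole, level with the tag's underside.
- tag_fin (a point): Middle of the tag's grip fin, 24 mm above the underside; pinch the fin across its 10 mm (tag's y).
- switchbox: Grey switch box, fixed, 150 x 120 x 45 mm (x, y, z), flat top, white switch plate on its -x side. An upright steel post 10 mm thick, 40 mm tall, stands on its top, 30 mm along +x. Origin: middle of its underside. With the tag pointing from the post to the box's -x side the tag lies fully on the box.
- post_foot (a point): Foot of the post: its axis at the level of the box's top, 45 mm above the bench; axes as the switch box. The post's tip is 40 mm above this point.
- tongs: Steel spring tongs, 195 mm long, 125 g, on edge: two upright strips that close horizontally. Origin: the grip point, centre line of the open tongs, at their underside; x points to the jaws, z up. Pinch both arms here across y, from above: 26 mm tall, 51 mm over the outer faces when open, 36 mm and parallel when the jaws hold the knot.
- tongs_mouth (a point): Point midway between the open jaws, 88 mm ahead of the tongs' origin, 10 mm above their underside. Jaws: blue, 20 mm tall from the underside, 27 mm long, 4 mm thick, 60 mm apart inside when open; closing the arms by 1 mm at the grip point closes the jaws by about 2.1 mm.
- tongs_hinge (a point): Axis of the tongs' hinge, a dark upright barrel 16 mm wide, 85 mm behind the tongs' origin. Its spring pushes the arms apart with 5 N at the grip point when open, 11 N when the knot is held. Pinched to about 45 mm over the arms the tongs can be carried with the jaws still 46 mm apart; grip with 40 N or so to clamp the knot.
- tongs_arm (a joint): Closing angle of the tongs' arms: 0 is open, about 0.18 rad with the knot held, 0.30 is the stop.
- bed: Planer bed, fixed dark steel plate 180 x 240 x 8 mm (x, y, z) on the bench, with a steel roller 22 mm thick, its top 24 mm above the bench and its end blocks 26 mm tall, along its far edge (76 mm along +x). Origin: middle of its underside.
- knot: The loose knot: upright brown wooden plug, a plain round cylinder 28 mm wide and 36 mm tall, 30 g or so, standing on the bed (top of the bed 8 mm above the bench). Origin: centre of its underside.
- bolt: Bystander: steel bolt standing head down on the bed, head 26 mm wide, 36 mm tall, the shank 14 mm wide. Origin: centre of its underside.
- oil: Bystander: yellow oil bottle with red cap, 52 mm wide, 130 mm tall, standing on the bench. Origin: centre of its underside.
- offcut: Bystander: pale pine offcut 120 x 45 x 22 mm lying on the bench. Origin: middle of its underside.

How it is judged:
By the outcome, as a careful person would: the job done as asked, in the order asked, and still so for the second after the job is handed in, while the arm keeps its last pose, push and grip.
It also fails if it takes over 58 s, if anything falls off the work surface, if the arm or the gripper's body presses on something with over 40 N, if the wrist force passes 120 N, or if a joint passes its speed limit or range.

## Robot

A 7-joint arm with a two-finger parallel gripper is mounted at the origin on the work surface. World frame = base frame: x ahead of the robot, y to its left, z up, the work surface at z = 0. Lengths are in m, angles in rad, forces in N, time in s.
With the tool pointing down it reaches from about 0.35 to 0.9 m from the base axis. Payload 7.2 kg.
Tool frame: the origin (TCP) lies midway between the tips of the shut fingers; the grasp point (between the pads) lies behind it (env.grip_point_offset is the z of the grasp point in the tool frame, in m); z points along the fingers, x is the direction in which the jaws open and shut, and the axes are right-handed (so a half turn about z gives the same grasp; the last joint's range is limited). The gripper opens to 88 mm and grips with 3 to 60 N. Pads are 20 mm wide; open, the fingers measure 115 mm over their backs; the gripper's body (75 mm by 178 mm) begins 61 mm behind the grasp point.
Start: joints at [-1.271, 0.411, -0.013, 1.596, 0.006, 1.134, -0.082], TCP at [0.225, 0.583, 0.223] pointing down, gripper open.
Joint ranges: [-2.95, 2.95], [-0.29, 1.99], [-1.47, 1.44], [0.14, 2.54], [-1.03, 4.17], [0.13, 1.85], [-2.86, 2.86]. Speed limits (rad/s): [2.39, 2.39, 3.01, 3.01, 3.14, 3.14, 3.14].

## Interface

Orientations are given as a unit quaternion [x, y, z, w].
In Python, from plant import env gives the robot as it stands.
- The arm moves only by the tool apply_moves, never from a script. Its argument "moves" is a list of rows, each an object with "slide": the shift along the tool's x, y, z in mm, a list of three; "turn": the turn about the tool's z in rad. In form: [{"slide": [x, y, z], "turn": turn}, ...]. A call has 1 to 12 rows; each row shifts and turns the commanded pose from where the row before left it, along the tool's axes as they then stand; what a row does not reach is not made up. A row lasts 1/8 s, in which the tool goes at most 62.5 mm and 10.7 degrees, less where a joint would pass 70% of its speed; a pose out of reach is approached as far as the arm can. A call is refused whole if a number of a shift passes 62.5 or a number of a turn 0.188, either way. A call with a gripper value outside its range is refused whole. "grip" is the opening in per cent of the stroke, from 0 (shut) to 100 (fully open), set as the call begins (left out, the last holds). The fingers move at their own pace and stop on an object; "squeeze" is the grip in N (left out, the last holds). Time passes only in rows, so rows that do not move let the fingers close. It gives the time, the measured TCP pose, the force and the opening at its end, in the units of the state.
- env.sense(): the state, without advancing time (a new reading comes with each control period).
- env.snapshot(name): name is "scene" or "side" or "wrist"; returns the picture (400x640x3 uint8, red, green, blue); there is no depth.
- env.camera_params(name): a dict with "K" (3x3 intrinsics, pixels), "rvec" (rotation vector, rad) and "tvec" (3), from world to camera coordinates, as OpenCV has them. Camera axes: x right, y down, z forward; pixel columns grow to the right and rows downward; lengths in m; the calibration is good to about 2 mm. A picture is of the moment at which its call begins: read the wrist's pose just before it. camera_params takes no time and is no camera call; for the wrist camera it gives the pose at the moment of the call.
- env.sign_off(): hands the job in, once; it reports no verdict.
The state is a dict: "t": time; "joint_positions": joint angles; "dq": joint speeds; "tau": joint torques, N m; "tool_pos": TCP position; "tcp_rot": TCP orientation; "ft_force": force on the tool from outside, world axes, zero at the start; "torque": the same for the moment, N m; "width": finger opening in m.
Only numpy, scipy, OpenCV 4.12 (cv2) and the standard library are available. Lean on these libraries where they do the work, as an engineer would, in place of code of your own. Each camera call takes 0.05 s, during which the arm holds its last target.

## Working session

There is one attempt and no reset: what is moved stays moved. The work goes in short steps, Python scripts to look and compute and a tool call to move; the robot and the scene stay as the last step left them, time stands still between calls to the robot, and variables do not carry over. Pictures are saved under pics/ and viewed, and the job is handed in when it is done.

Besides the shell and the picture viewer there is one more tool, called after "Emit:" as a command line: name --argument value ..., lists and objects as JSON in quotes. apply_moves: Moves the arm, as the interface text tells. Its arguments: {"type":"object","properties":{"moves":{"type":"array","items":{"type":"object","properties":{"slide":{"type":"array","items":{"type":"number"}},"turn":{"type":"number"}}}},"grip":{"type":"number"},"squeeze":{"type":"number"}},"required":["moves"]}

```bash
ls; mkdir -p pics
cat > h.py <<'E'
import numpy as np,cv2
from plant import env
def save(name,fn):
    im=env.snapshot(name); cv2.imwrite('pics/'+fn,im[:,:,::-1]); return im
def ray(cam,uv,p=None):
    p=p or env.camera_params(cam)
    K=np.array(p['K']);R=cv2.Rodrigues(np.array(p['rvec'],float))[0];t=np.array(p['tvec'],float).ravel()
    d=R.T@np.linalg.inv(K)@np.array([uv[0],uv[1],1.]); return -R.T@t,d
def atz(cam,uv,z,p=None):
    c,d=ray(cam,uv,p); return c+d*(z-c[2])/d[2]
def proj(cam,X,p=None):
    p=p or env.camera_params(cam)
    return cv2.projectPoints(np.atleast_2d(np.array(X,float)),np.array(p['rvec'],float),np.array(p['tvec'],float),np.array(p['K'],float),None)[0].reshape(-1,2)
E
python3 - <<'E'
from h import *
for n in('scene','side','wrist'): save(n,n+'0.png')
print(env.sense(),env.grip_point_offset)
for n in('scene','side','wrist'): print(n,env.camera_params(n))
E
```

```text
pics
{'t': 0.15, 'joint_positions': array([-1.27121432,  0.41172341, -0.0127078 ,  1.59683284,  0.00558693,
        1.13430978, -0.08225319]), 'dq': array([-0.00044891, -0.00059451,  0.0018711 , -0.00274647, -0.00122446,
       -0.00163556, -0.00105626]), 'tau': array([ 1.40669694e-03, -5.88333428e+01,  6.42249640e-01, -2.91293800e+01,
       -5.37674502e-02,  1.56873831e-02,  6.88739306e-05]), 'tool_pos': array([0.22460717, 0.5828322 , 0.22200552]), 'tcp_rot': array([ 8.24494553e-01,  5.65869551e-01, -4.87717430e-04,  3.81150896e-04]), 'ft_force': array([-0.3950318 , -0.02312311,  0.0857613 ]), 'torque': array([ 0.02408358, -0.04900346,  0.00773711]), 'width': 0.08768853036734384} -0.0187
scene {'K': array([[473.52213375,   0.        , 323.72355143],
       [  0.        , 473.52213375, 195.01324755],
       [  0.        ,   0.        ,   1.        ]]), 'rvec': array([ 1.08173343,  2.58901856, -0.81379379]), 'tvec': array([ 0.36744901, -0.34066203,  1.41937193])}
side {'K': array([[365.0925049 ,   0.        , 322.15372435],
       [  0.        , 365.0925049 , 199.23749414],
       [  0.        ,   0.        ,   1.        ]]), 'rvec': array([ 0.39642147, -2.79503931,  1.08532111]), 'tvec': array([0.56933772, 0.13410531, 0.93222119])}
wrist {'K': array([[294.56279026,   0.        , 314.37557498],
       [  0.        , 294.56279026, 199.42293609],
       [  0.        ,   0.        ,   1.        ]]), 'rvec': array([-2.39978353, -1.64774262, -0.22133204]), 'tvec': array([-0.62388276, -0.03298232,  0.39034395])}
```

View pics/scene0.png

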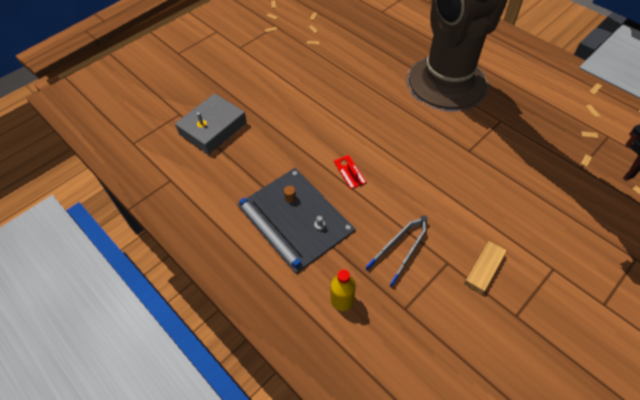

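View pics/side0.png

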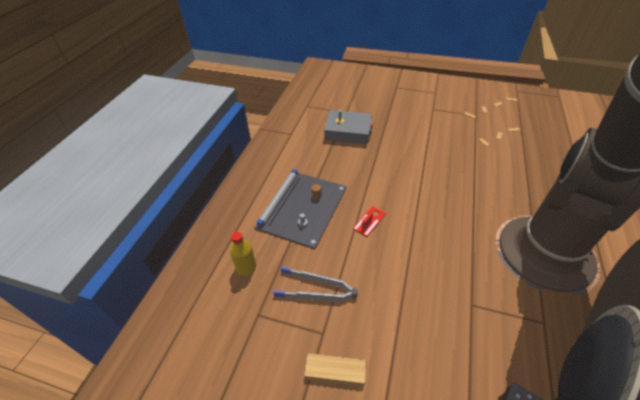

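View pics/wrist0.png

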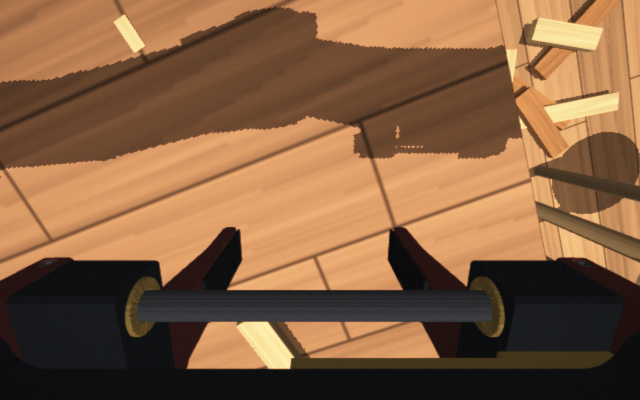

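The scene camera shows the switch box (212,123), tag (350,172), bed (297,218), knot (290,194), bolt (320,223), tongs with hinge at (423,219), oil (343,290) and offcut (486,268). The side camera shows the same objects. I'll enlarge both.

Run:
```python
import cv2
s=cv2.imread('pics/scene0.png'); d=cv2.imread('pics/side0.png')
def c(im,x,y,w,h,k,fn): cv2.imwrite('pics/'+fn,cv2.resize(im[y:y+h,x:x+w],None,fx=k,fy=k,interpolation=cv2.INTER_CUBIC))
c(s,170,85,200,110,4,'s1.png');c(s,230,160,210,150,3.8 and 3.8,'s2.png')
c(d,310,100,90,140,4,'d1.png');c(d,250,160,120,150,4,'d2.png')
```

```text
(no output)
```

View pics/s1.png

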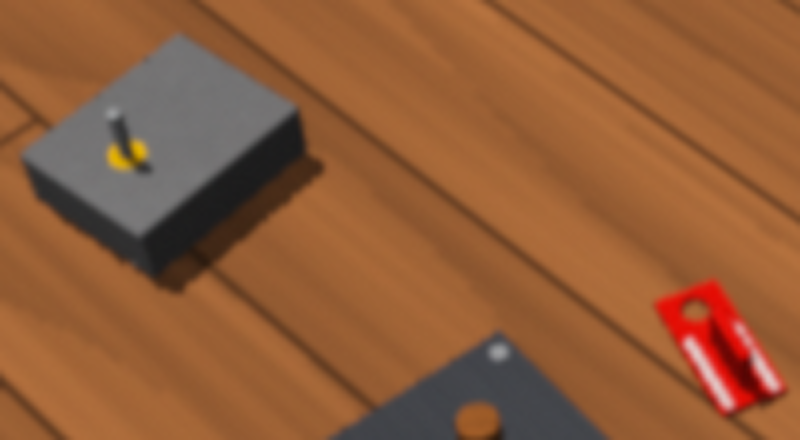

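View pics/s2.png

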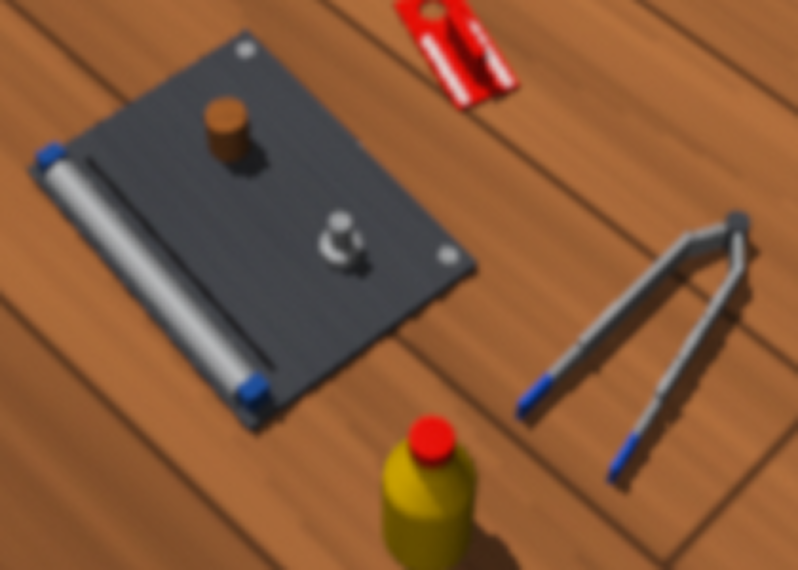

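View pics/d1.png

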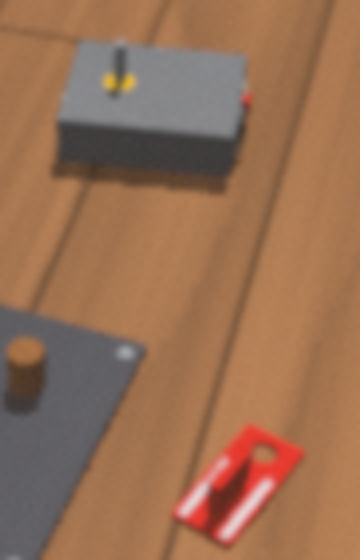

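View pics/d2.png

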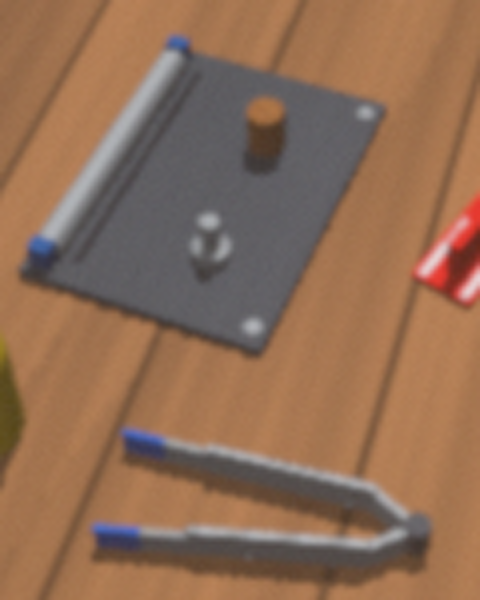

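Run:
```python
from h import *
C={'s1':('scene',170,85,4),'s2':('scene',230,160,3.8),'d1':('side',310,100,4),'d2':('side',250,160,4)}
def P(c,x,y,z):
    n,x0,y0,k=C[c]; return atz(n,(x0+(x+.5)/k-.5,y0+(y+.5)/k-.5),z)[:2]
def show(l,c,pts,z):
    a=np.array([P(c,*p,z) for p in pts]); print(l,c,np.round(a*1000,0).tolist(),'mean',np.round(a.mean(0)*1000,1)); return a
show('tag','s1',[(655,302),(715,280),(787,392),(727,415)],.005)
show('tag','d1',[(250,427),(303,453),(225,545),(173,515)],.005)
show('hole','s1',[(695,310)],.005);show('hole','d1',[(265,453)],.005)
show('box','s1',[(181,33),(299,107),(142,237),(22,157)],.045)
show('box','d1',[(247,57),(236,138),(58,122),(78,40)],.045)
show('foot','s1',[(127,155)],.045);show('foot','d1',[(119,83)],.045)
show('tip','s1',[(114,111)],.085);show('tip','d1',[(120,47)],.085)
show('knot','s2',[(228,113)],.044);show('knot','d2',[(266,112)],.044)
show('bolt','s2',[(341,220)],.044);show('bolt','d2',[(208,221)],.044)
show('tongs hinge,tips','s2',[(738,220)],.026);show('tips','s2',[(521,408),(613,474)],.02)
show('tongs hinge,tips','d2',[(418,522)],.026);show('tips','d2',[(125,435),(97,530)],.02)
show('bed','s2',[(245,32),(476,265),(255,430),(30,168)],.008)
show('bed','d2',[(385,107),(262,350),(25,275),(175,50)],.008)
```

```text
tag s1 [[456.0, -29.0], [415.0, -13.0], [450.0, 82.0], [490.0, 67.0]] mean [453.  27.]
tag d1 [[454.0, -28.0], [413.0, -14.0], [449.0, 79.0], [488.0, 64.0]] mean [451.2  25.2]
hole s1 [[443.0, -5.0]] mean [442.9  -5.1]
hole d1 [[439.0, -7.0]] mean [439.  -7.]
box s1 [[539.0, -415.0], [527.0, -299.0], [674.0, -282.0], [687.0, -397.0]] mean [ 606.9 -348.2]
box d1 [[537.0, -416.0], [523.0, -301.0], [670.0, -283.0], [686.0, -402.0]] mean [ 603.8 -350.3]
foot s1 [[637.0, -348.0]] mean [ 636.7 -347.5]
foot d1 [[635.0, -349.0]] mean [ 634.7 -349.2]
tip s1 [[636.0, -348.0]] mean [ 635.6 -348.4]
tip d1 [[633.0, -344.0]] mean [ 633.2 -343.7]
knot s2 [[618.0, -19.0]] mean [618.1 -19.3]
knot d2 [[617.0, -20.0]] mean [616.9 -20.1]
bolt s2 [[624.0, 89.0]] mean [624.3  88.9]
bolt d2 [[624.0, 87.0]] mean [624.2  87. ]
tongs hinge,tips s2 [[444.0, 257.0]] mean [443.9 256.6]
tips s2 [[632.0, 245.0], [626.0, 310.0]] mean [628.6 277.4]
tongs hinge,tips d2 [[442.0, 254.0]] mean [441.7 254.2]
tips d2 [[626.0, 243.0], [619.0, 307.0]] mean [622.7 275. ]
bed s2 [[548.0, -81.0], [573.0, 156.0], [747.0, 139.0], [722.0, -100.0]] mean [647.7  28.6]
bed d2 [[544.0, -83.0], [567.0, 152.0], [740.0, 138.0], [716.0, -99.0]] mean [641.9  27.2]
```

```bash
cat >> h.py <<'E'
from scipy.spatial.transform import Rotation as Ro
def yaw():
    R=Ro.from_quat(env.sense()['tcp_rot']).as_matrix(); return np.degrees(np.arctan2(R[1,0],R[0,0]))
def go(xyz,yawdeg=None,mid=None):
    """slide in mm in tool axes as of now, and turn needed"""
    s=env.sense(); R=Ro.from_quat(s['tcp_rot']).as_matrix()
    y=yaw()
    d=np.array(xyz)-s['tool_pos']
    yt=y if yawdeg is None else yawdeg
    dt=(y-yt+180)%360-180
    a=np.radians(yt); R2=np.array([[np.cos(a),np.sin(a),0],[np.sin(a),-np.cos(a),0],[0,0,-1]])
    print('t',s['t'],'tcp',np.round(s['tool_pos'],4),'yaw',round(y,2),'j7',s['joint_positions'][6].round(2),'tilt',np.round(R[:,2],4),'F',s['ft_force'].round(1),'w',s['width'])
    print('turn',np.radians(dt).round(3),'slide now-axes',np.round(R.T@d*1000,1),'slide after turn',np.round(R2.T@d*1000,1))
E
python3 -c "
from h import *
go([.4576,.041,.12],-20.4)"
```

```text
t 0.15 tcp [0.2246 0.5828 0.222 ] yaw 68.93 j7 -0.08 tilt [-4.0e-04 -1.2e-03 -1.0e+00] F [-0.4 -0.   0.1] w 0.08768853036734384
turn 1.559 slide now-axes [-421.7  412.2  102.6] slide after turn [407.2 426.6 102. ]
```

Emit:
apply_moves --moves '[{"turn": 0.13},{"turn": 0.13},{"turn": 0.13},{"turn": 0.13},{"turn": 0.13},{"turn": 0.13},{"turn": 0.13},{"turn": 0.13},{"turn": 0.13},{"turn": 0.13},{"turn": 0.13},{"turn": 0.13}]' --grip 60 --squeeze 20

```text
$.moves[0]: bad value
```

```bash
python3 -c "
from h import *
go([.4576,.041,.12],-20.4)"
```

```text
t 0.15 tcp [0.2246 0.5828 0.222 ] yaw 68.93 j7 -0.08 tilt [-4.0e-04 -1.2e-03 -1.0e+00] F [-0.4 -0.   0.1] w 0.08768853036734384
turn 1.559 slide now-axes [-421.7  412.2  102.6] slide after turn [407.2 426.6 102. ]
```

Both keys are needed in each row.

Emit:
apply_moves --moves '[{"slide": [0,0,0],"turn": 0.13},{"slide": [0,0,0],"turn": 0.13},{"slide": [0,0,0],"turn": 0.13},{"slide": [0,0,0],"turn": 0.13},{"slide": [0,0,0],"turn": 0.13},{"slide": [0,0,0],"turn": 0.13},{"slide": [0,0,0],"turn": 0.13},{"slide": [0,0,0],"turn": 0.13},{"slide": [0,0,0],"turn": 0.13},{"slide": [0,0,0],"turn": 0.13},{"slide": [0,0,0],"turn": 0.13},{"slide": [0,0,0],"turn": 0.13}]' --grip 60 --squeeze 20

```text
t: 1.65
tool_pos: [0.2246, 0.583, 0.2223]
tcp_rot: [0.984, -0.18, -0.0, 0.0]
ft_force: [-0.2, -0.2, -0.2]
width: 0.0528
```

Emit:
apply_moves --moves '[{"slide": [20,20,0],"turn": 0},{"slide": [35,37,0],"turn": 0},{"slide": [40,42,0],"turn": 0},{"slide": [40,42,0],"turn": 0},{"slide": [40,42,0],"turn": 0},{"slide": [40,42,0],"turn": 0},{"slide": [40,42,0],"turn": 0},{"slide": [40,42,10],"turn": 0},{"slide": [40,42,10],"turn": 0},{"slide": [40,42,10],"turn": 0},{"slide": [20,21,10],"turn": 0},{"slide": [12,13,10],"turn": 0}]'

```text
t: 3.15
tool_pos: [0.4572, 0.0391, 0.1723]
tcp_rot: [0.984, -0.179, 0.0, 0.0]
ft_force: [-0.2, 0.0, 0.5]
width: 0.053
```

```bash
python3 -c "
from h import *
go([.4576,.041,.12],-20.4)
p=env.camera_params('wrist');save('wrist','w1.png')
X=[[.4405,-.005,.005],[.4576,.041,.037]]
print(proj('wrist',X,p))"
```

```text
t 3.15 tcp [0.4572 0.0391 0.1723] yaw -20.58 j7 -0.37 tilt [ 2.e-04 -2.e-04 -1.e+00] F [-0.2  0.   0.5] w 0.052998231017885346
turn -0.003 slide now-axes [-0.3 -2.  52.3] slide after turn [-0.3 -2.  52.3]
[[313.74449166 222.52990876]
 [313.53582206 188.39759046]]
```

View pics/w1.png

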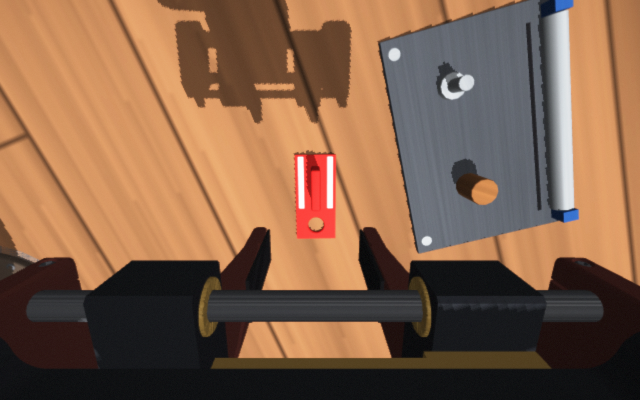

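The wrist view shows the tag upright in the image, with its hole at (316,224) and fin at (316,187). That is within 2 px of the prediction, so I descend.

Emit:
apply_moves --moves '[{"slide": [1,-2,20],"turn": 0},{"slide": [0,0,30],"turn": 0},{"slide": [0,0,35],"turn": 0},{"slide": [0,0,35],"turn": 0},{"slide": [0,0,20],"turn": 0},{"slide": [0,0,13],"turn": 0},{"slide": [0,0,7],"turn": 0},{"slide": [0,0,3],"turn": 0},{"slide": [0,0,0],"turn": 0}]'

```text
t: 4.32
tool_pos: [0.4588, 0.0425, 0.01]
tcp_rot: [0.984, -0.178, 0.0, -0.0]
ft_force: [-0.2, -0.4, 0.0]
width: 0.0527
```

Emit:
apply_moves --moves '[{"slide": [0,0,0],"turn": 0},{"slide": [0,0,0],"turn": 0},{"slide": [0,0,0],"turn": 0},{"slide": [0,0,0],"turn": 0},{"slide": [0,0,0],"turn": 0},{"slide": [0,0,0],"turn": 0}]' --grip 0 --squeeze 25

```text
t: 5.08
tool_pos: [0.4585, 0.0425, 0.0097]
tcp_rot: [0.984, -0.178, 0.0, -0.0]
ft_force: [-0.3, 0.9, 0.7]
width: 0.0097
```

Emit:
apply_moves --moves '[{"slide": [0,0,-5],"turn": 0},{"slide": [0,0,-15],"turn": 0},{"slide": [0,0,-30],"turn": 0},{"slide": [0,0,-40],"turn": 0},{"slide": [0,0,-40],"turn": 0},{"slide": [0,0,-20],"turn": 0},{"slide": [0,0,0],"turn": 0}]'

```text
t: 5.95
tool_pos: [0.4594, 0.0427, 0.1615]
tcp_rot: [0.984, -0.177, 0.001, -0.001]
ft_force: [-0.6, 0.3, -1.1]
width: 0.01
```

```bash
python3 -c "
from h import *
go([.587,-.354,.16],96.9)
p=env.camera_params('wrist');save('wrist','w2.png')
"
```

```text
t 5.95 tcp [0.4594 0.0427 0.1615] yaw -20.44 j7 -0.34 tilt [ 0.0034  0.002  -1.    ] F [-0.6  0.3 -1.1] w 0.010007040003617308
turn -2.048 slide now-axes [258.1 327.2   1.1] slide after turn [-409.2   79.     1.5]
```

View pics/w2.png

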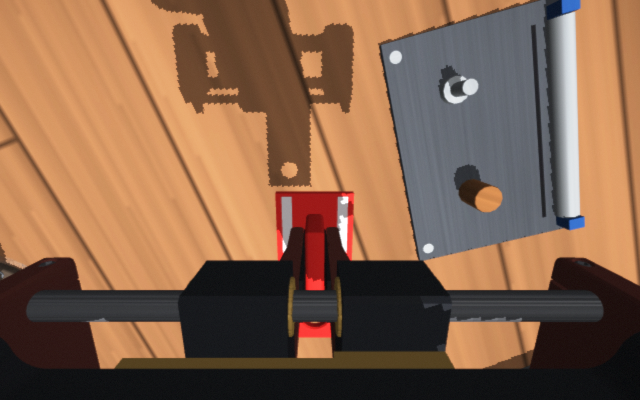

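```bash
python3 -c "
from h import *
s=env.sense();R=Ro.from_quat(s['tcp_rot']).as_matrix()
for uv in [(276,192),(354,192),(315,192),(315,337),(298,337),(332,337)]:
    X=atz('wrist',uv,.1568); print(uv,np.round(R.T@(X-s['tool_pos'])*1000,1))
"
```

```text
(276, 192) [-21.8 -30.8   3.5]
(354, 192) [ 23.4 -30.7   3.5]
(315, 192) [  0.8 -30.7   3.5]
(315, 337) [ 0.8 69.1  3.4]
(298, 337) [-10.6  69.1   3.4]
(332, 337) [12.2 69.1  3.4]
```

Emit:
apply_moves --moves '[{"slide": [0,0,0],"turn": -0.1},{"slide": [0,0,0],"turn": -0.17},{"slide": [0,0,0],"turn": -0.18},{"slide": [0,0,0],"turn": -0.18},{"slide": [0,0,0],"turn": -0.18},{"slide": [0,0,0],"turn": -0.18},{"slide": [0,0,0],"turn": -0.18},{"slide": [0,0,0],"turn": -0.18},{"slide": [0,0,0],"turn": -0.18},{"slide": [0,0,0],"turn": -0.18},{"slide": [0,0,0],"turn": -0.18},{"slide": [0,0,0],"turn": -0.16}]'

```text
t: 7.5
tool_pos: [0.4575, 0.0421, 0.1583]
tcp_rot: [0.661, 0.751, -0.001, -0.001]
ft_force: [-0.2, -0.1, -2.1]
width: 0.0097
```

```bash
python3 -c "
from h import *
go([.5836,-.3543,.16],96.9)"
```

```text
t 7.5 tcp [0.4575 0.0421 0.1583] yaw 97.31 j7 1.59 tilt [-2.6e-03 -7.0e-04 -1.0e+00] F [-0.2 -0.1 -2.1] w 0.009700263448253147
turn 0.007 slide now-axes [-409.2   74.6   -1.7] slide after turn [-408.7   77.5   -1.7]
```

Emit:
apply_moves --moves '[{"slide": [-10,2,-2],"turn": 0.007},{"slide": [-25,5,0],"turn": 0},{"slide": [-35,7,0],"turn": 0},{"slide": [-45,9,0],"turn": 0},{"slide": [-48,9,0],"turn": 0},{"slide": [-50,9,0],"turn": 0},{"slide": [-50,9,0],"turn": 0},{"slide": [-50,9,0],"turn": 0},{"slide": [-45,9,0],"turn": 0},{"slide": [-30,6,0],"turn": 0},{"slide": [-15,3,0],"turn": 0},{"slide": [-6,0,0],"turn": 0}]'

```text
t: 9.0
tool_pos: [0.5816, -0.3554, 0.1609]
tcp_rot: [0.666, 0.746, -0.0, -0.001]
ft_force: [0.4, -0.3, -0.3]
width: 0.0101
```

```bash
python3 -c "
from h import *
go([.5836,-.3543,.125],96.9)
for n in('scene','side','wrist'): 
    im=save(n,n+'3.png')
    if n=='scene': im=im[60:170,160:290]
    if n=='side': im=im[50:160,290:420]
    if n!='wrist': cv2.imwrite('pics/'+n+'3c.png',cv2.resize(im[:,:,::-1],None,fx=5,fy=5,interpolation=cv2.INTER_CUBIC))
"
```

```text
t 9.0 tcp [ 0.5816 -0.3554  0.1609] yaw 96.47 j7 2.38 tilt [-1.2e-03  5.0e-04 -1.0e+00] F [ 0.4 -0.3 -0.3] w 0.010090571732856848
turn -0.008 slide now-axes [ 0.9  2.1 35.8] slide after turn [ 0.9  2.1 35.9]
```

View pics/scene3c.png

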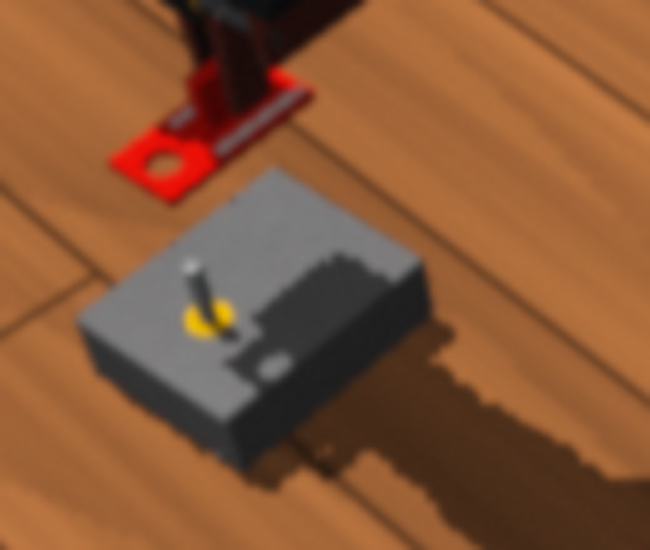

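View pics/side3c.png

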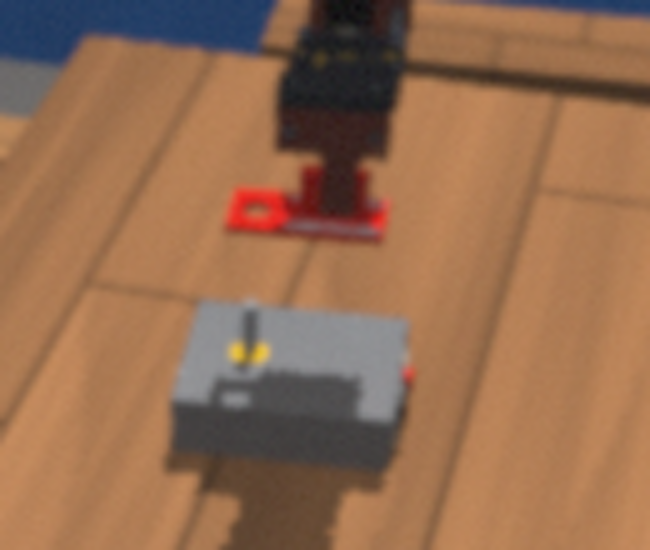

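View pics/wrist3.png

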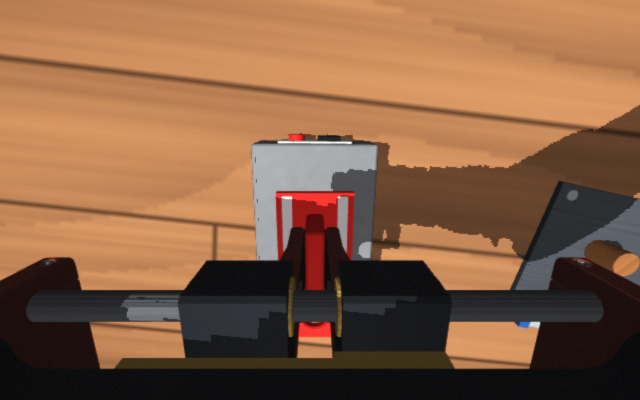

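```bash
python3 -c "
from h import *
s=env.sense();R=Ro.from_quat(s['tcp_rot']).as_matrix()
zp=s['tool_pos'][2]-.0097+.005
for c,o,h,t,f in (('scene',(160,60),(163,162),(191,268),(210,318)),('side',(290,50),(258,211),(250,305),(249,353))):
    g=lambda q,z: atz(c,((q[0]+.5)/5-.5+o[0],(q[1]+.5)/5-.5+o[1]),z)
    H=g(h,zp);T=g(t,.085);F=g(f,.045)
    print(c,H.round(4),T.round(4),F.round(4),'needed tool', np.round(R.T@(T-H)*1e3,1),np.round(R.T@(F-H)*1e3,1))
    print(np.round(proj(c,[T-[0,0,.04]]),1))
# wrist: box edges at top z=.045
p=env.camera_params('wrist')
for uv in [(252,143),(377,146),(252,258),(378,258)]: print(atz('wrist',uv,.045,p).round(4), np.round(R.T@(atz('wrist',uv,.045,p)-s['tool_pos'])*1e3,1))
"
```

```text
scene [ 0.6347 -0.3468  0.1568] [ 0.638  -0.3466  0.085 ] [ 0.6359 -0.3476  0.045 ] needed tool [-0.2  3.3 71.8] [ -1.    1.1 111.8]
[[201.2 123.8]]
side [ 0.6304 -0.347   0.1568] [ 0.6344 -0.3481  0.085 ] [ 0.6348 -0.3502  0.045 ] needed tool [-1.6  3.9 71.8] [ -3.8   4.1 111.8]
[[339.4 120.6]]
[ 0.5389 -0.4181  0.045 ] [-58.8 -50.1 116.4]
[ 0.5282 -0.3019  0.045 ] [ 57.9 -47.4 116.5]
[ 0.6565 -0.4112  0.045 ] [-65.4  67.5 116.4]
[ 0.6415 -0.2812  0.045 ] [ 65.4  67.5 116.5]
```

Scene and side cameras agree on a correction of about tool x −1 and y +3 mm. I lower to just above the post tip and check again.

Emit:
apply_moves --moves '[{"slide": [-1,3,5],"turn": -0.006},{"slide": [0,0,15],"turn": 0},{"slide": [0,0,20],"turn": 0},{"slide": [0,0,12],"turn": 0},{"slide": [0,0,6],"turn": 0},{"slide": [0,0,0],"turn": 0},{"slide": [0,0,0],"turn": 0}]'

```text
t: 10.02
tool_pos: [0.5855, -0.356, 0.1042]
tcp_rot: [0.663, 0.749, 0.0, 0.0]
ft_force: [-0.3, -0.1, -0.3]
width: 0.01
```

```bash
python3 -c "
from h import *
go([.5836,-.3543,.056],96.9)
for n in('scene','side'): 
    im=save(n,n+'4.png')
    if n=='scene': im=im[60:170,160:290]
    if n=='side': im=im[50:160,290:420]
    cv2.imwrite('pics/'+n+'4c.png',cv2.resize(im[:,:,::-1],None,fx=5,fy=5,interpolation=cv2.INTER_CUBIC))
"
```

```text
t 10.025 tcp [ 0.5855 -0.356   0.1042] yaw 96.94 j7 2.41 tilt [ 8.e-04 -5.e-04 -1.e+00] F [-0.3 -0.1 -0.3] w 0.010016039898602443
turn 0.001 slide now-axes [ 1.9 -1.7 48.2] slide after turn [ 1.9 -1.7 48.2]
```

View pics/scene4c.png

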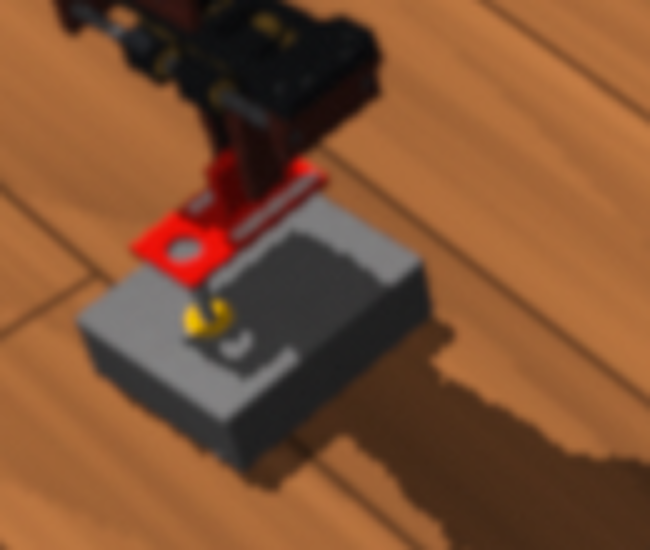

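View pics/side4c.png

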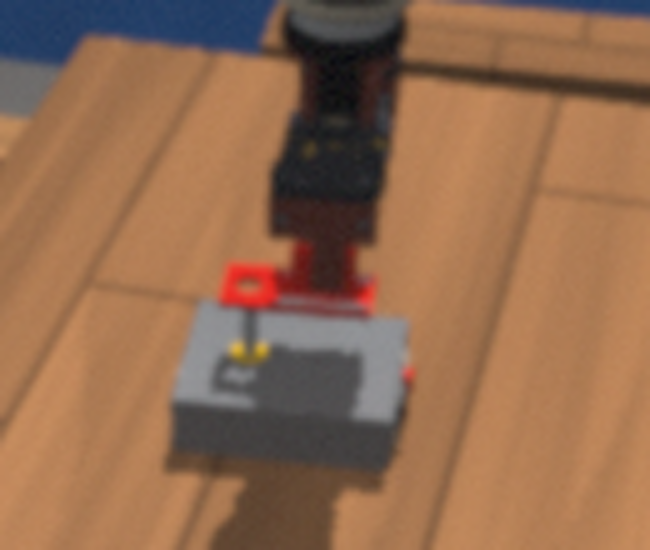

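In the scene view the hole (186,248) lies on the extended post axis at about (184,250). In the side view it is at (249,286) against about (250,288). It is aligned, so I lower.

Emit:
apply_moves --moves '[{"slide": [0,0,4],"turn": 0},{"slide": [0,0,8],"turn": 0},{"slide": [0,0,10],"turn": 0},{"slide": [0,0,10],"turn": 0},{"slide": [0,0,8],"turn": 0},{"slide": [0,0,4],"turn": 0},{"slide": [0,0,2],"turn": 0},{"slide": [0,0,0],"turn": 0}]'

```text
t: 11.12
tool_pos: [0.5852, -0.3557, 0.0577]
tcp_rot: [0.663, 0.749, 0.0, 0.0]
ft_force: [1.0, 0.8, -0.6]
width: 0.0097
```

```bash
python3 -c "
from h import *
go([.5836,-.3543,.055],96.9)
for n in('scene','side'): 
    im=save(n,n+'5.png')
    if n=='scene': im=im[60:170,160:290]
    if n=='side': im=im[50:160,290:420]
    cv2.imwrite('pics/'+n+'5c.png',cv2.resize(im[:,:,::-1],None,fx=5,fy=5,interpolation=cv2.INTER_CUBIC))
"
```

```text
t 11.125 tcp [ 0.5852 -0.3557  0.0577] yaw 96.95 j7 2.42 tilt [ 1.e-04 -1.e-04 -1.e+00] F [ 1.   0.8 -0.6] w 0.009700553672906927
turn 0.001 slide now-axes [ 1.6 -1.5  2.7] slide after turn [ 1.6 -1.5  2.7]
```

View pics/scene5c.png

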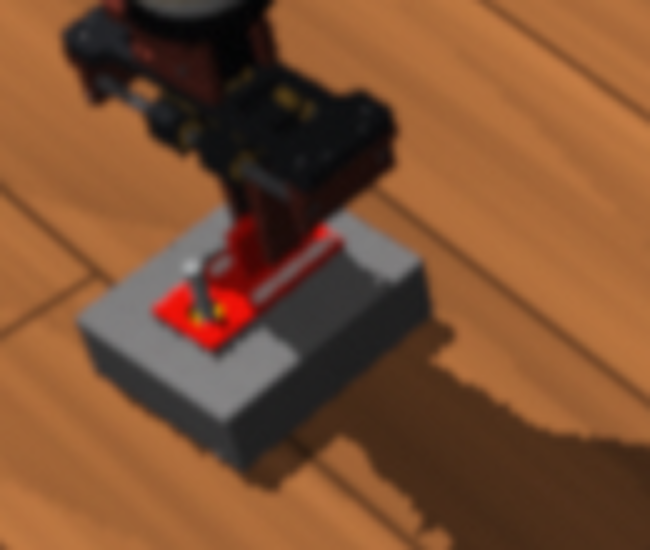

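View pics/side5c.png

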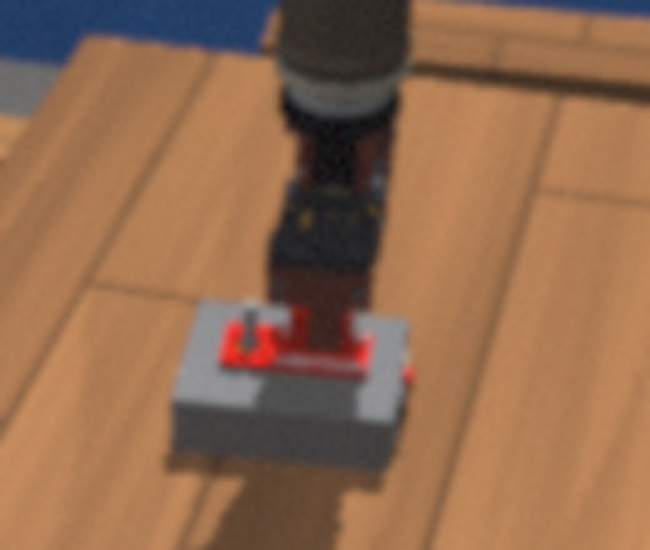

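The post comes through the hole (scene 192,268; side 250,310) with about 3 mm left to go. I lower 3 mm more, then open and retreat. I open only to 45% to avoid snagging.

Emit:
apply_moves --moves '[{"slide": [0,0,1.5],"turn": 0},{"slide": [0,0,1],"turn": 0},{"slide": [0,0,0.5],"turn": 0},{"slide": [0,0,0],"turn": 0}]'

```text
t: 11.72
tool_pos: [0.5852, -0.3556, 0.0548]
tcp_rot: [0.663, 0.749, 0.0, -0.0]
ft_force: [-0.2, 0.3, 1.0]
width: 0.01
```

Emit:
apply_moves --moves '[{"slide": [0,0,0],"turn": 0},{"slide": [0,0,0],"turn": 0},{"slide": [0,0,0],"turn": 0},{"slide": [0,0,0],"turn": 0}]' --grip 45

```text
t: 12.22
tool_pos: [0.5851, -0.3557, 0.0546]
tcp_rot: [0.663, 0.749, -0.0, -0.0]
ft_force: [0.2, 0.5, -0.6]
width: 0.0394
```

Emit:
apply_moves --moves '[{"slide": [0,0,-10],"turn": 0},{"slide": [0,0,-20],"turn": 0},{"slide": [0,0,-30],"turn": 0},{"slide": [0,0,-40],"turn": 0},{"slide": [0,0,-40],"turn": 0},{"slide": [0,0,-20],"turn": 0},{"slide": [0,0,0],"turn": 0}]'

```text
t: 13.1
tool_pos: [0.5861, -0.3565, 0.218]
tcp_rot: [0.663, 0.749, 0.001, 0.002]
ft_force: [0.4, 0.1, -0.6]
width: 0.0393
```

```bash
python3 -c "
from h import *
go([.5275,.265,.2],96.4)
ims=[]
for n in('scene','side'): 
    im=save(n,n+'6.png')
    im=im[75:155,165:265] if n=='scene' else im[90:170,310:410]
    ims.append(im)
cv2.imwrite('pics/6c.png',cv2.resize(np.hstack(ims)[:,:,::-1],None,fx=4,fy=4,interpolation=cv2.INTER_CUBIC))
"
```

```text
t 13.1 tcp [ 0.5861 -0.3565  0.218 ] yaw 96.93 j7 2.37 tilt [ 0.0046 -0.0021 -1.    ] F [ 0.4  0.1 -0.6] w 0.03932062919401898
turn 0.009 slide now-axes [624.1  16.8  16.4] slide after turn [624.1  11.1  18. ]
```

View pics/6c.png

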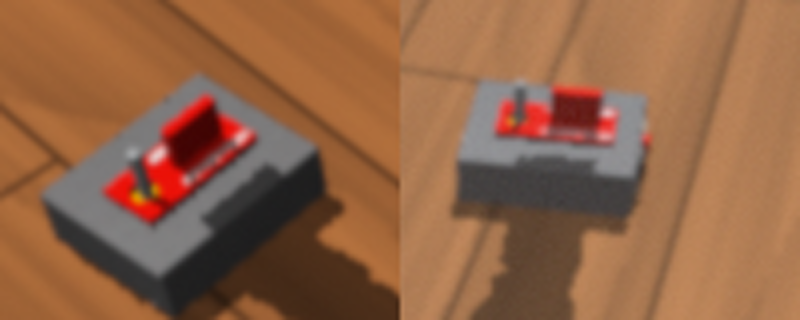

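The tag lies flat on the box over the post and is released. Next I move to the tongs.

Emit:
apply_moves --moves '[{"slide": [15,0,0],"turn": 0.009},{"slide": [35,0,0],"turn": 0},{"slide": [50,0,0],"turn": 0},{"slide": [60,1,1],"turn": 0},{"slide": [60,1,1],"turn": 0},{"slide": [60,1,1],"turn": 0},{"slide": [60,1,1],"turn": 0},{"slide": [60,1,1],"turn": 0},{"slide": [60,1,1],"turn": 0},{"slide": [60,1,1],"turn": 0},{"slide": [50,1,0],"turn": 0},{"slide": [33,0,0],"turn": 0}]' --grip 100

```text
t: 14.7
tool_pos: [0.5232, 0.2479, 0.2065]
tcp_rot: [0.665, 0.747, -0.001, -0.001]
ft_force: [1.3, -0.5, -0.2]
width: 0.0879
```

Emit:
apply_moves --moves '[{"slide": [15,1,0],"turn": 0},{"slide": [5,0,0],"turn": 0},{"slide": [0,0,0],"turn": 0}]'

```text
t: 15.08
tool_pos: [0.5244, 0.2632, 0.2075]
tcp_rot: [0.667, 0.745, -0.0, 0.0]
ft_force: [0.2, -1.1, 0.3]
width: 0.088
```

```bash
python3 -c "
from h import *
go([.5275,.265,.1],96.4)
p=env.camera_params('wrist');save('wrist','w7.png')
a=np.radians(6.4);ex=np.array([np.cos(a),np.sin(a),0]);o=np.array([.5275,.265,0])
print(proj('wrist',[o-.085*ex+[0,0,.026],o+[0,0,.026],o+.088*ex+[0,0,.02]],p))"
```

```text
t 15.075 tcp [0.5244 0.2632 0.2075] yaw 96.35 j7 1.24 tilt [-1.e-04 -7.e-04 -1.e+00] F [ 0.2 -1.1  0.3] w 0.08802563691164404
turn -0.001 slide now-axes [  1.5   3.3 107.5] slide after turn [  1.4   3.3 107.5]
[[316.33683143 109.63891121]
 [316.25753995 184.07677656]
 [316.16316684 249.6826595 ]]
```

View pics/w7.png

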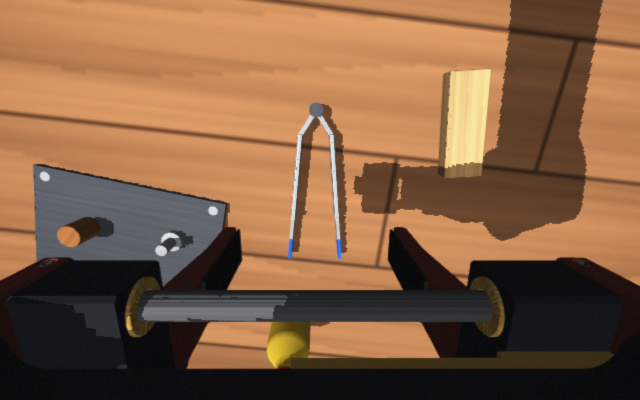

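Hinge (317,110) and jaw tips (290,258)/(340,258) match the prediction within 1–2 px. I descend with the fingers open.

Emit:
apply_moves --moves '[{"slide": [1,3,15],"turn": 0},{"slide": [0,0,35],"turn": 0},{"slide": [0,0,45],"turn": 0},{"slide": [0,0,40],"turn": 0},{"slide": [0,0,30],"turn": 0},{"slide": [0,0,18],"turn": 0},{"slide": [0,0,10],"turn": 0},{"slide": [0,0,6],"turn": 0},{"slide": [0,0,3],"turn": 0},{"slide": [0,0,1],"turn": 0},{"slide": [0,0,0],"turn": 0}]'

```text
t: 16.5
tool_pos: [0.5273, 0.266, 0.0051]
tcp_rot: [0.666, 0.746, 0.0, 0.0]
ft_force: [-0.4, -0.3, 0.4]
width: 0.0881
```

Emit:
apply_moves --moves '[{"slide": [0,0,0],"turn": 0},{"slide": [0,0,0],"turn": 0},{"slide": [0,0,0],"turn": 0},{"slide": [0,0,0],"turn": 0},{"slide": [0,0,0],"turn": 0},{"slide": [0,0,0],"turn": 0}]' --grip 51 --squeeze 40

```text
t: 17.25
tool_pos: [0.5272, 0.2656, 0.0047]
tcp_rot: [0.666, 0.746, 0.0, 0.0]
ft_force: [0.4, -0.5, 1.0]
width: 0.0453
```

```bash
python3 -c "
from h import *
go([.5275,.265,.004],96.4)
p=env.camera_params('wrist');save('wrist','w8.png')"
```

```text
t 17.25 tcp [0.5272 0.2656 0.0047] yaw 96.42 j7 1.32 tilt [ 1.e-04 -1.e-04 -1.e+00] F [ 0.4 -0.5  1. ] w 0.04529774614263963
turn 0.0 slide now-axes [-0.7  0.3  0.7] slide after turn [-0.7  0.3  0.7]
```

View pics/w8.png

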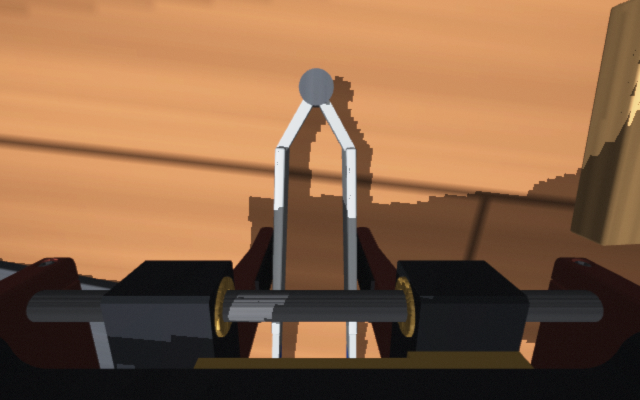

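The tongs are between the fingers at 45 mm. I lift them.

Emit:
apply_moves --moves '[{"slide": [0,0,-3],"turn": 0},{"slide": [0,0,-8],"turn": 0},{"slide": [0,0,-15],"turn": 0},{"slide": [0,0,-20],"turn": 0},{"slide": [0,0,-25],"turn": 0},{"slide": [0,0,-20],"turn": 0},{"slide": [0,0,-9],"turn": 0},{"slide": [0,0,0],"turn": 0},{"slide": [0,0,0],"turn": 0}]'

```text
t: 18.42
tool_pos: [0.5266, 0.2655, 0.104]
tcp_rot: [0.666, 0.746, -0.001, -0.0]
ft_force: [0.1, 0.2, -1.2]
width: 0.0451
```

```bash
python3 -c "
from h import *
go([.5275,.265,.1],96.4)
R=Ro.from_quat(env.sense()['tcp_rot']).as_matrix()
p=env.camera_params('wrist');save('wrist','w9.png')
X=atz('wrist',(316,87),env.sense()['tool_pos'][2]+.0213); print((R.T@(X-env.sense()['tool_pos'])).round(4))
ims=[]
for n in('scene','side'): 
    im=save(n,n+'9.png')
    im=im[140:290,330:480] if n=='scene' else im[190:340,240:390]
    ims.append(im)
cv2.imwrite('pics/9c.png',cv2.resize(np.hstack(ims)[:,:,::-1],None,fx=2.6,fy=2.6,interpolation=cv2.INTER_CUBIC))
"
```

```text
t 18.425 tcp [0.5266 0.2655 0.104 ] yaw 96.43 j7 1.28 tilt [-1.e-03 -5.e-04 -1.e+00] F [ 0.1  0.2 -1.2] w 0.04511156874053865
turn 0.001 slide now-axes [-0.6  0.8  4. ] slide after turn [-0.6  0.8  4. ]
[ 0.0002 -0.0859 -0.0212]
```

View pics/9c.png

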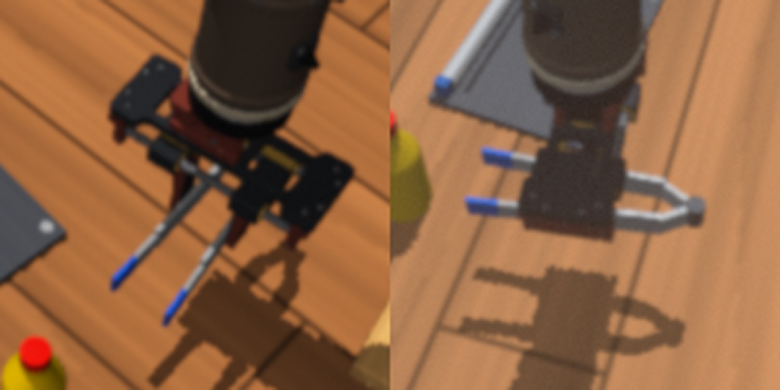

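View pics/w9.png

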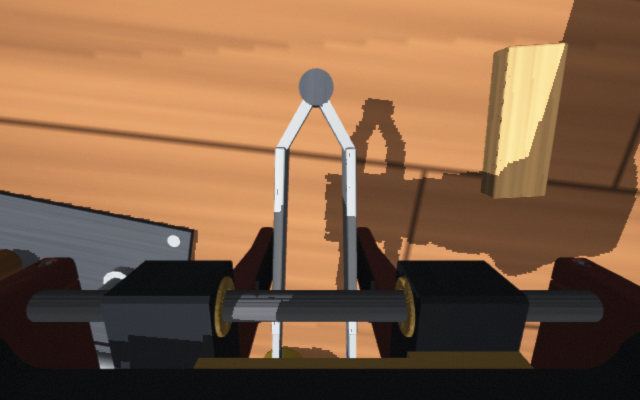

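```bash
python3 -c "
from h import *
print('oil',atz('scene',(343.3,274.5),.13).round(3), atz('side',(237.5,237),.13).round(3))
go([.531,-.0294,.104],96.4)"
```

```text
oil [0.721 0.254 0.13 ] [0.714 0.255 0.13 ]
t 18.575 tcp [0.5267 0.2655 0.1039] yaw 96.43 j7 1.28 tilt [-1.1e-03 -8.0e-04 -1.0e+00] F [ 0.2  0.4 -1.2] w 0.045106647547955354
turn 0.0 slide now-axes [-2.935e+02 -2.870e+01  1.000e-01] slide after turn [-2.935e+02 -2.860e+01 -1.000e-01]
```

Emit:
apply_moves --moves '[{"slide": [-5,-1,0],"turn": 0},{"slide": [-15,-2,0],"turn": 0},{"slide": [-25,-2,0],"turn": 0},{"slide": [-35,-3,0],"turn": 0},{"slide": [-40,-4,0],"turn": 0},{"slide": [-40,-4,0],"turn": 0},{"slide": [-40,-4,0],"turn": 0},{"slide": [-40,-4,0],"turn": 0},{"slide": [-28,-3,0],"turn": 0},{"slide": [-15,-2,0],"turn": 0},{"slide": [-8,0,0],"turn": 0},{"slide": [-3,0,0],"turn": 0}]'

```text
t: 20.08
tool_pos: [0.5313, -0.0293, 0.1046]
tcp_rot: [0.666, 0.746, 0.0, -0.0]
ft_force: [-0.7, 0.2, -0.5]
width: 0.0449
```

Emit:
apply_moves --moves '[{"slide": [0,0,0],"turn": 0},{"slide": [0,0,0],"turn": 0}]'

```text
t: 20.32
tool_pos: [0.5312, -0.0287, 0.1046]
tcp_rot: [0.666, 0.746, 0.0, -0.0]
ft_force: [-0.0, 1.2, -1.9]
width: 0.0446
```

```bash
python3 -c "
from h import *
go([.531,-.0294,.104],96.4)
save('wrist','w10.png')
for n in('scene','side'): 
    im=save(n,n+'10.png')
    im=im[140:250,225:375] if n=='scene' else im[140:250,240:390]
    cv2.imwrite('pics/10%s.png'%n,cv2.resize(im[:,:,::-1],None,fx=5,fy=5,interpolation=cv2.INTER_CUBIC))
"
```

```text
t 20.325 tcp [ 0.5312 -0.0287  0.1046] yaw 96.51 j7 1.81 tilt [-2.e-04  3.e-04 -1.e+00] F [-0.   1.2 -1.9] w 0.04457238672343277
turn 0.002 slide now-axes [-0.7 -0.3  0.6] slide after turn [-0.7 -0.3  0.6]
```

View pics/10scene.png

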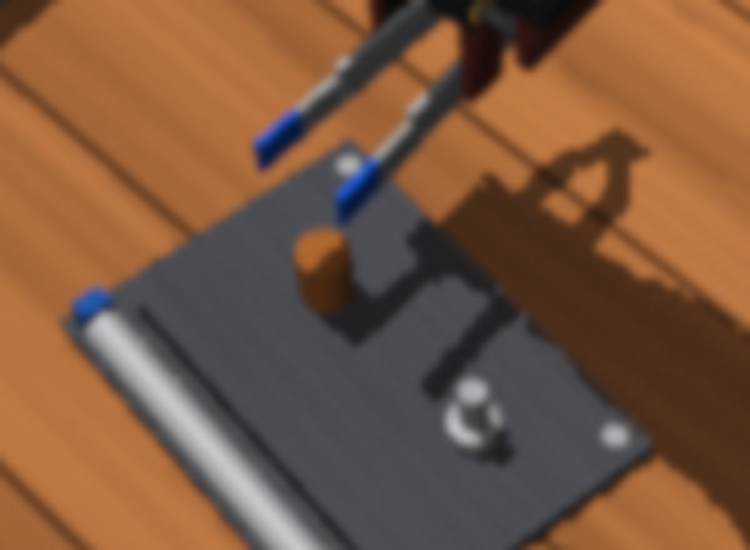

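View pics/10side.png

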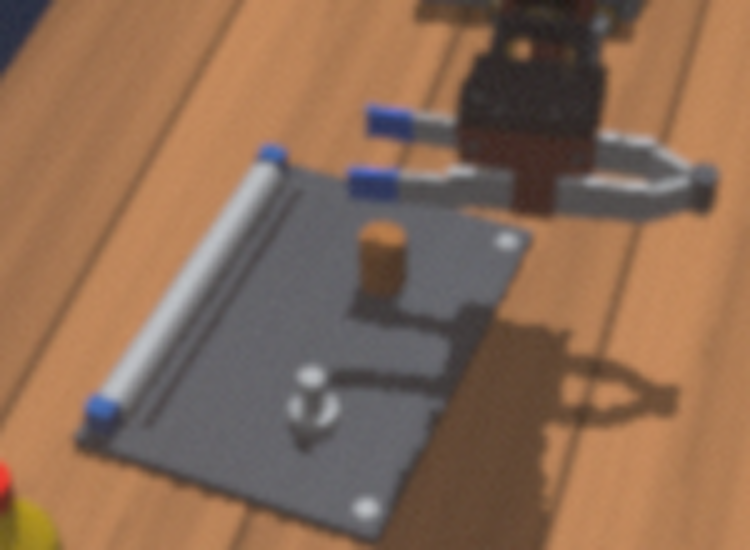

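View pics/w10.png

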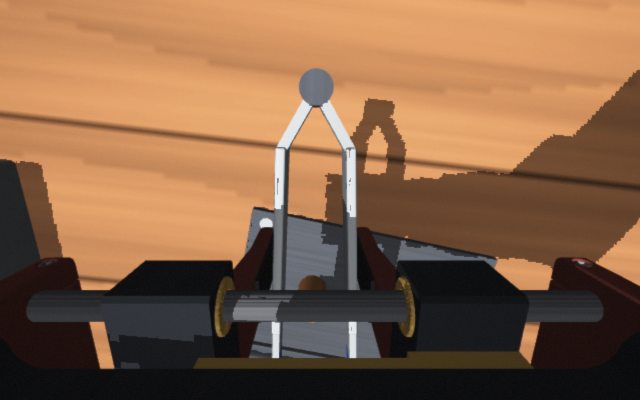

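```bash
python3 -c "
from h import *
s=env.sense();R=Ro.from_quat(s['tcp_rot']).as_matrix();z=s['tool_pos'][2]-.0047+.02
for c,o,J,k in (('scene',(225,140),[(257,148),(296,112),(338,197),(377,160)],(322,245)),('side',(240,140),[(369,107),(413,111),(350,170),(398,173)],(382,236))):
    g=lambda q,z: atz(c,((q[0]+.5)/5-.5+o[0],(q[1]+.5)/5-.5+o[1]),z)
    P=np.array([g(j,z) for j in J]);K=g(k,.044)
    print(c,P.round(3)[:,:2].tolist(),'mouth',P.mean(0).round(4),'knot',K.round(4),'move tool',np.round(R.T@(K-P.mean(0))*1e3,1),'tcp->mouth',np.round(R.T@(P.mean(0)-s['tool_pos'])*1e3,1))
"
```

```text
scene [[0.634, -0.04], [0.608, -0.043], [0.627, 0.007], [0.601, 0.004]] mouth [ 0.6175 -0.0178  0.1199] knot [ 0.6176 -0.0221  0.044 ] move tool [-4.3 -0.4 75.9] tcp->mouth [  1.5  87.  -15.3]
side [[0.63, -0.045], [0.606, -0.048], [0.625, 0.005], [0.6, 0.001]] mouth [ 0.6153 -0.0219  0.1199] knot [ 0.6182 -0.0232  0.044 ] move tool [-1.6  2.7 75.9] tcp->mouth [ -2.3  84.4 -15.3]
```

Emit:
apply_moves --moves '[{"slide": [-2.5,1.5,5],"turn": 0},{"slide": [0,0,12],"turn": 0},{"slide": [0,0,15],"turn": 0},{"slide": [0,0,10],"turn": 0},{"slide": [0,0,5],"turn": 0},{"slide": [0,0,0],"turn": 0},{"slide": [0,0,0],"turn": 0}]'

```text
t: 21.35
tool_pos: [0.5332, -0.032, 0.0579]
tcp_rot: [0.666, 0.746, 0.0, 0.0]
ft_force: [-0.2, -0.2, -2.2]
width: 0.0449
```

```bash
python3 -c "
from h import *
go([.531,-.0294,.015],96.4)
for n in('scene','side'): 
    im=save(n,n+'11.png')
    im=im[140:250,225:375] if n=='scene' else im[140:250,240:390]
    cv2.imwrite('pics/11%s.png'%n,cv2.resize(im[:,:,::-1],None,fx=5,fy=5,interpolation=cv2.INTER_CUBIC))
"
```

```text
t 21.35 tcp [ 0.5332 -0.032   0.0579] yaw 96.43 j7 1.85 tilt [ 5.e-04  1.e-04 -1.e+00] F [-0.2 -0.2 -2.2] w 0.04493892826807458
turn 0.0 slide now-axes [ 2.8 -1.9 42.9] slide after turn [ 2.8 -1.9 42.9]
```

View pics/11scene.png

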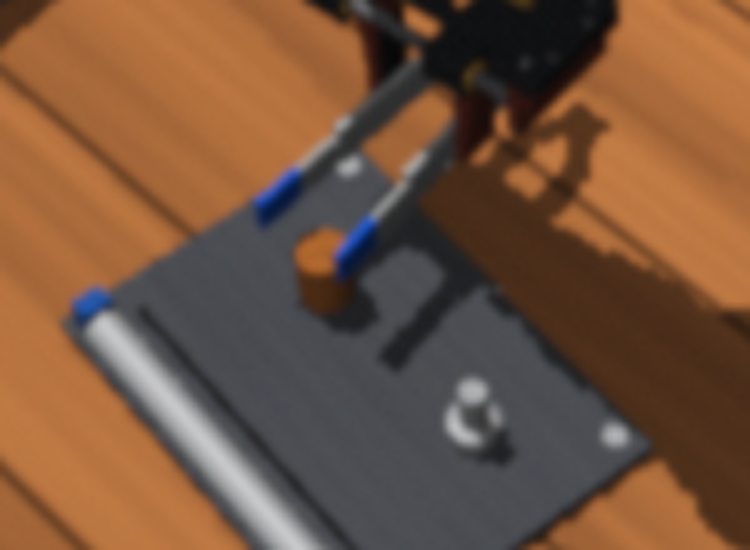

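View pics/11side.png

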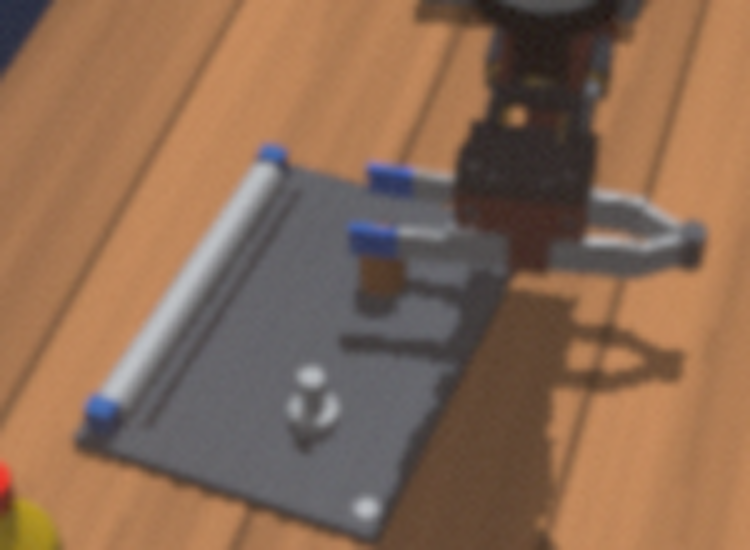

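```bash
python3 -c "
from h import *
s=env.sense();R=Ro.from_quat(s['tcp_rot']).as_matrix();z=s['tool_pos'][2]-.0047+.02
for c,o,J,k in (('scene',(225,140),[(258,205),(297,170),(340,252),(377,219)],(322,245)),('side',(240,140),[(370,166),(413,168),(350,227),(398,229)],(382,236))):
    g=lambda q,z: atz(c,((q[0]+.5)/5-.5+o[0],(q[1]+.5)/5-.5+o[1]),z)
    P=np.array([g(j,z) for j in J]);K=g(k,.044)
    print(c,'mouth',P.mean(0).round(4),'knot',K.round(4),'move tool',np.round(R.T@(K-P.mean(0))*1e3,1))
"
```

```text
scene mouth [ 0.6184 -0.0211  0.0734] knot [ 0.6176 -0.0221  0.044 ] move tool [-0.9 -0.9 29.4]
side mouth [ 0.6175 -0.0251  0.0734] knot [ 0.6182 -0.0232  0.044 ] move tool [ 1.8  0.9 29.4]
```

Both cameras put the mouth over the knot within 2 mm, so I lower it (43 mm).

Emit:
apply_moves --moves '[{"slide": [0,0,5],"turn": 0},{"slide": [0,0,8],"turn": 0},{"slide": [0,0,10],"turn": 0},{"slide": [0,0,9],"turn": 0},{"slide": [0,0,6],"turn": 0},{"slide": [0,0,3],"turn": 0},{"slide": [0,0,1],"turn": 0},{"slide": [0,0,0],"turn": 0},{"slide": [0,0,0],"turn": 0}]'

```text
t: 22.58
tool_pos: [0.5331, -0.0319, 0.0159]
tcp_rot: [0.666, 0.746, 0.0, 0.0]
ft_force: [-0.1, -0.5, -0.5]
width: 0.0453
```

```bash
python3 -c "
from h import *
go([.531,-.0294,.015],96.4)
for n in('scene','side'): 
    im=save(n,n+'12.png')
    im=im[140:250,225:375] if n=='scene' else im[140:250,240:390]
    cv2.imwrite('pics/12%s.png'%n,cv2.resize(im[:,:,::-1],None,fx=5,fy=5,interpolation=cv2.INTER_CUBIC))
"
```

```text
t 22.575 tcp [ 0.5331 -0.0319  0.0159] yaw 96.43 j7 1.87 tilt [ 5.e-04  1.e-04 -1.e+00] F [-0.1 -0.5 -0.5] w 0.04530609297007791
turn 0.001 slide now-axes [ 2.8 -1.8  0.9] slide after turn [ 2.8 -1.8  0.9]
```

View pics/12scene.png

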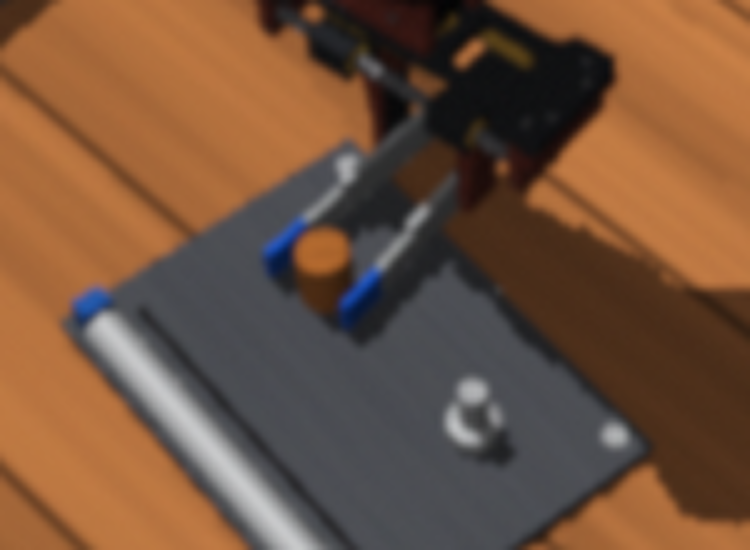

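View pics/12side.png

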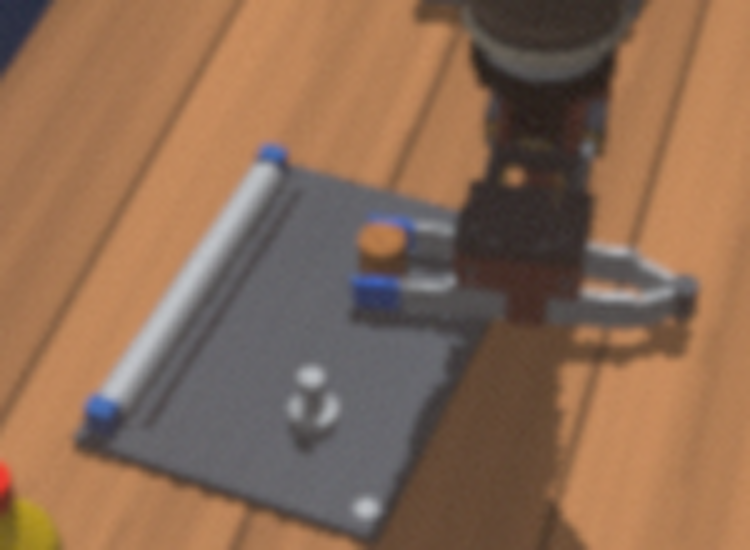

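The jaws straddle the knot, so I clamp.

Emit:
apply_moves --moves '[{"slide": [0,0,0],"turn": 0},{"slide": [0,0,0],"turn": 0},{"slide": [0,0,0],"turn": 0},{"slide": [0,0,0],"turn": 0},{"slide": [0,0,0],"turn": 0},{"slide": [0,0,0],"turn": 0},{"slide": [0,0,0],"turn": 0}]' --grip 0 --squeeze 40

```text
t: 23.55
tool_pos: [0.533, -0.0319, 0.0157]
tcp_rot: [0.666, 0.746, 0.0, 0.0]
ft_force: [-1.2, 0.1, -0.2]
width: 0.0354
```

```bash
python3 -c "
from h import *
go([.531,-.0294,.116],96.4)
ims=[]
for n in('scene','side'): 
    im=save(n,n+'13.png')
    im=im[160:230,255:355] if n=='scene' else im[160:230,280:380]
    ims.append(im)
cv2.imwrite('pics/13.png',cv2.resize(np.hstack(ims)[:,:,::-1],None,fx=4,fy=4,interpolation=cv2.INTER_CUBIC))
"
```

```text
t 23.55 tcp [ 0.533  -0.0319  0.0157] yaw 96.43 j7 1.87 tilt [ 2.e-04  1.e-04 -1.e+00] F [-1.2  0.1 -0.2] w 0.035382719662330746
turn 0.001 slide now-axes [   2.7   -1.7 -100.3] slide after turn [   2.7   -1.7 -100.3]
```

View pics/13.png

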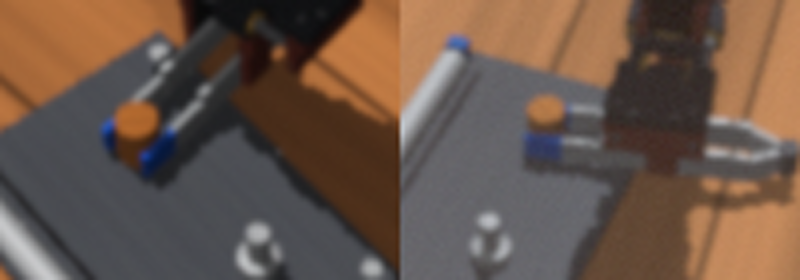

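The width is 35.4 mm, so the knot is clamped. I lift about 100 mm, gently.

Emit:
apply_moves --moves '[{"slide": [0,0,-2],"turn": 0},{"slide": [0,0,-5],"turn": 0},{"slide": [0,0,-10],"turn": 0},{"slide": [0,0,-14],"turn": 0},{"slide": [0,0,-16],"turn": 0},{"slide": [0,0,-16],"turn": 0},{"slide": [0,0,-14],"turn": 0},{"slide": [0,0,-12],"turn": 0},{"slide": [0,0,-7],"turn": 0},{"slide": [0,0,-4],"turn": 0},{"slide": [0,0,-1],"turn": 0},{"slide": [0,0,0],"turn": 0}]'

```text
t: 25.15
tool_pos: [0.5327, -0.032, 0.1163]
tcp_rot: [0.666, 0.746, -0.0, -0.0]
ft_force: [-0.7, 0.9, -2.7]
width: 0.0355
```

Emit:
apply_moves --moves '[{"slide": [0,0,0],"turn": 0},{"slide": [0,0,0],"turn": 0},{"slide": [0,0,0],"turn": 0},{"slide": [0,0,0],"turn": 0}]'

```text
t: 25.65
tool_pos: [0.5329, -0.032, 0.1166]
tcp_rot: [0.666, 0.746, -0.0, -0.0]
ft_force: [-0.2, -0.3, -1.5]
width: 0.0352
```

```bash
python3 -c "
from h import *
go([.531,-.0294,.116],96.4)
for n in('scene','side'): 
    im=save(n,n+'14.png')
    im=im[80:320,160:500] if n=='scene' else im[90:390,220:500]
    cv2.imwrite('pics/14%s.png'%n,cv2.resize(im[:,:,::-1],None,fx=2,fy=2,interpolation=cv2.INTER_CUBIC))
"
```

```text
t 25.65 tcp [ 0.5329 -0.032   0.1166] yaw 96.43 j7 1.81 tilt [-1.e-04  0.e+00 -1.e+00] F [-0.2 -0.3 -1.5] w 0.03517945400365574
turn 0.0 slide now-axes [ 2.8 -1.6  0.6] slide after turn [ 2.8 -1.6  0.6]
```

View pics/14scene.png

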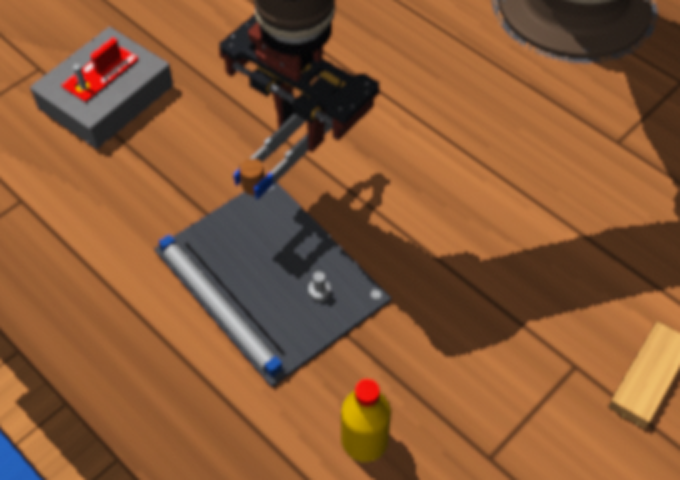

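View pics/14side.png

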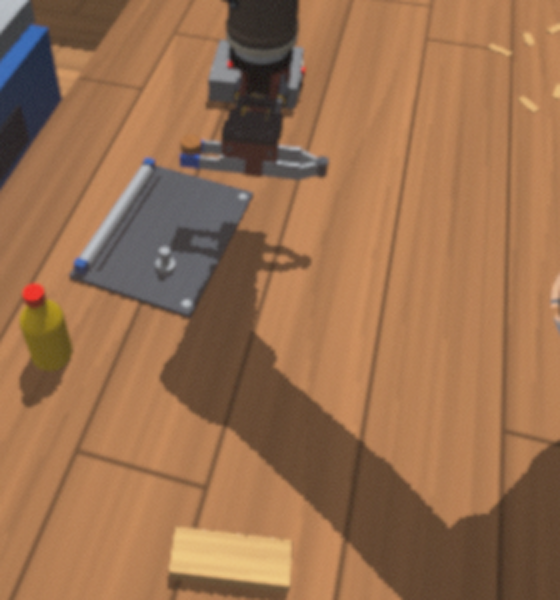

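The knot is in the jaws (scene 250,178 in the crop), lifted 101 mm. The tag is still on the post, and the bolt, oil and offcut are in place. I hand the job in.

```bash
python3 -c "
from h import *
print(env.sign_off())"
```

```text
the job is handed in; nothing more can be done
None
```

The job is done as asked and handed in at about 25.8 s of the 58 s allowed; no verdict was given.

- **Tag:** I hung it over the post and let go. Both fixed cameras showed it flat on the box with the post through its hole. The last scene picture still shows it there; in the last side picture the arm hides part of the box.
- **Knot:** I picked up the tongs at 45 mm over the arms and closed them on the knot with 40 N. The opening stopped at 35.2–35.5 mm, close to the 36 mm expected. I then lifted 101 mm by the tool readings, and the last pictures show the knot still in the jaws. The fingers touched only the tongs.
- **Bystanders:** By eye in the last pictures, the bolt, oil bottle and offcut are where they were. I did not measure them again.
- **Forces:** The wrist force was only a few newtons in every reading I took.

The scene and side cameras differed by 1–4 mm in places, within the fit clearances, so I used values between the two. No check failed. My first move call was refused for a missing key in its rows, and nothing moved.

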